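# Turn the packing carousel to the blue punnet

### The job

Turn the round packing carousel, by gently pushing the black finger posts on its rim, until the punnet with the dark blue band stands at the front, centred behind the yellow arrow. Push only on the carousel: do not touch, lift or shift the punnets on it, and leave everything else on the table alone. Leave the carousel standing still and take the hand clear.

Things in the scene. Friction and masses are not known exactly. Their poses are not given: they have to be found in the camera images.
- foot: Fixed black foot of the carousel. Origin on the table, on the carousel's turning axis. Its flat tongue (50 wide, under 9 high) sticks out along its -x axis from under the deck, reaching 220 from the axis, and carries a yellow arrowhead which points at the deck: that side is the carousel's front. Lengths in mm.
- front_spot (a point): Point on the deck's top surface directly behind the arrow, 70 from the turning axis along the foot's -x axis: where the centre of a punnet at the front stands. It stays still when the deck turns. Lengths in mm.
- deck: Round plywood deck, diameter 300, 14 thick, top 36 above the table. Turns either way without end stop about the vertical axis through its origin (centre of its underside, 22 above the table); its pose turns with it. About 1 N at the rim turns it, and friction stops it within a few mm when let go. Lengths in mm.
- post0 (a point): Top centre of one of the six alike upright black finger posts on the deck, diameter 14, standing 40 above it (tops 76 above the table), centres 138 from the axis. This one is on the deck's own x axis, the others at 60, 120, 180, 240 and 300 degrees from it. It moves with the deck. Lengths in mm.
- punnet_blue: Loose light-wood punnet with a band (dark blue sleeve) across its top, 60 x 60, 38 high, 0.12 kg. Origin at the centre of its underside. It stands on the deck by friction alone, its centre 70 from the axis; the four punnets stand 90 degrees apart, in any order, and do not reach farther than 105 from the axis. Lengths in mm.
- punnet_orange: Loose light-wood punnet with a band (orange sleeve) across its top, 60 x 60, 38 high, 0.12 kg. Origin at the centre of its underside. It stands on the deck by friction alone, its centre 70 from the axis; the four punnets stand 90 degrees apart, in any order, and do not reach farther than 105 from the axis. Lengths in mm.
- punnet_green: Loose light-wood punnet with a band (green sleeve) across its top, 60 x 60, 38 high, 0.12 kg. Origin at the centre of its underside. It stands on the deck by friction alone, its centre 70 from the axis; the four punnets stand 90 degrees apart, in any order, and do not reach farther than 105 from the axis. Lengths in mm.
- punnet_red: Loose light-wood punnet with a band (red sleeve) across its top, 60 x 60, 38 high, 0.12 kg. Origin at the centre of its underside. It stands on the deck by friction alone, its centre 70 from the axis; the four punnets stand 90 degrees apart, in any order, and do not reach farther than 105 from the axis. Lengths in mm.
- label_roll: Bystander: white label roll lying flat, diameter 150, 60 high (mm). Origin at the centre of its underside.
- punnet_stack: Bystander: stack of three large light-wood punnets, 113 x 154, 122 high (mm). Origin at the centre of its underside. Lengths in mm.
- tape_dispenser: Bystander: black tape dispenser with an amber roll, 140 x 55, 80 high (mm). Origin at the centre of its underside.
- jar: Bystander: amber jar with a brass cap, diameter 60, 75 high (mm). Origin at the centre of its underside.
- marker: Bystander: blue marker pen lying flat, 125 long, 12 thick (mm). Origin at the centre of its underside.
- sleeve_pack: Bystander: white pack of paper sleeves with a blue stripe, 60 x 85, 20 high (mm). Origin at the centre of its underside.

How it is judged:
At the end, for the whole second after the job is handed in: The centre of the blue-banded punnet is within 13 mm (level) of the front spot; the deck is at rest; all four punnets still stand upright on the deck, at rest, with their centres 58 to 82 mm from the axis (horizontal distance between punnet_blue and front_spot below 0.013 m and angular speed of deck below 0.05 rad/s and horizontal distance between punnet_blue and foot between 0.058 and 0.082 m and angle between each of punnet_blue, punnet_orange, punnet_green, punnet_red's own z axis and vertical below 0.1 rad and height (world z) of punnet_blue between 0.03 and 0.042 m and linear speed of each of punnet_blue, punnet_orange, punnet_green, punnet_red below 0.02 m/s and horizontal distance between punnet_orange and foot between 0.058 and 0.082 m and height (world z) of punnet_orange between 0.03 and 0.042 m and horizontal distance between punnet_green and foot between 0.058 and 0.082 m and height (world z) of punnet_green between 0.03 and 0.042 m and horizontal distance between punnet_red and foot between 0.058 and 0.082 m and height (world z) of punnet_red between 0.03 and 0.042 m); the robot touches nothing.
It fails at once if the robot touches a punnet on the carousel (contact force between any of the fingers, the arm and punnet_blue above 1 N or contact force between any of the fingers, the arm and punnet_orange above 1 N or contact force between any of the fingers, the arm and punnet_green above 1 N or contact force between any of the fingers, the arm and punnet_red above 1 N).
It fails at once if a punnet is lifted off the deck or tipped (height (world z) of any of punnet_blue, punnet_orange, punnet_green, punnet_red above 0.048 m or angle between any of punnet_blue, punnet_orange, punnet_green, punnet_red's own z axis and vertical above 0.3 rad).
It fails at once if the carousel is shoved or squeezed with more than 30 N (contact force between any of the fingers, the arm and deck above 30 N).
It fails at once if something else on the table is moved by more than 20 mm or tipped (distance of any of label_roll, punnet_stack, tape_dispenser, jar, marker, sleeve_pack from where it was at the start of the episode above 0.02 m or angle between any of label_roll, punnet_stack, tape_dispenser, jar, marker, sleeve_pack's own z axis and vertical above 0.3 rad).
It also fails if it takes over 54 s, if anything falls off the work surface, if the arm or the gripper's body presses on something with over 40 N, if the wrist force passes 120 N, or if a joint passes its speed limit or range.

### The arm

A 7-joint arm with a two-finger parallel gripper is mounted at the origin on the work surface. World frame = base frame: x ahead of the robot, y to its left, z up, the work surface at z = 0. Lengths are in m, angles in rad, forces in N, time in s.
With the tool pointing down it reaches from about 0.35 to 0.9 m from the base axis. Payload 8.1 kg.
Tool frame: the origin (TCP) lies at the very end of the fingers, on their centre line; the grasp point (between the pads) lies 19 mm behind it (arm.tcp_to_grasp is the z of the grasp point in the tool frame, in m); z points along the fingers, y is the line along which they close (so a half turn about z gives the same grasp; the last joint's range is limited). The gripper opens to 92 mm and grips with 3 to 60 N. Pads are 19 mm wide; open, the fingers measure 130 mm over their backs; the gripper's body (75 mm by 190 mm) begins 47 mm behind the grasp point.
Start: joints at [-0.103, 0.434, 0.025, 1.573, -0.012, 1.134, -0.075], TCP at [0.625, -0, 0.227] pointing down, gripper open.
Joint ranges: [-2.62, 2.62], [-0.44, 2.09], [-1.27, 1.32], [0.08, 2.57], [-1.32, 4.46], [0.12, 2], [-2.74, 2.74]. Speed limits (rad/s): [2.22, 2.22, 3.01, 3.01, 3.14, 3.14, 3.14].

### API

Orientations are given as a rotation vector (axis times angle).
In Python, from cell import readout, vision, sign_off, arm gives the robot as it stands. The module is installed in compiled form; this text tells all that it offers.
- The arm moves only by the shell command python3 -m creep 'ROWS' [FORCE]. ROWS is JSON, a list of rows, each a list of 5 numbers: the shift along the tool's x, y, z in units of 4 cm (1.0 is 4 cm), then the turn about the tool's z in units of 4 degrees (1.0 is 4 degrees), then the opening, from 0 (shut) to 1 (fully open). A call has 1 to 12 rows; each row shifts and turns the commanded pose from where the row before left it, along the tool's axes as they then stand; what a row does not reach is not made up. A row lasts 1/8 s, in which the tool goes at most 62.5 mm and 10.7 degrees, less where a joint would pass 70% of its speed; a pose out of reach is approached as far as the arm can. A call with a number of a shift or a turn outside -1 to 1 is refused whole. A call with a gripper value outside its range is refused whole. The fingers move at their own pace and stop on an object; FORCE is the grip in N (left out, the last holds). Time passes only in rows, so rows that do not move let the fingers close. It gives the time, the measured TCP pose, the force, the opening and the grip force at its end, in the units of the state.
- readout.observe(): the state, without advancing time (a new reading comes with each control period).
- vision.get_image(name): name is "scene" or "side" or "wrist"; returns a dict with "pixels" (420x560x3 uint8, blue, green, red), "z_map" (420x560 float32, m along the optical axis (not along the pixel's ray), 0 where there is no reading), "camera_matrix" (3x3 intrinsics, pixels), "position" and "rotation" of the camera in the world. Camera axes: x right, y up, looking along -z (the intrinsics and any distortion apply to the point x, -y, -z); pixel columns grow to the right and rows downward; lengths in m; the calibration is good to about 2 mm. A picture is of the moment at which its call begins.
- sign_off(): hands the job in; it is judged then, once.
The state is a dict: "clock": time; "joints": joint angles; "dq": joint speeds; "joint_efforts": joint torques, N m; "position": TCP position; "ee_rot": TCP orientation; "force": force on the tool from outside, world axes, zero at the start; "ft_torque": the same for the moment, N m; "width": opening from 0.0 (shut) to 1.0 (fully open); "gripper_force": force on a finger pad.
Only numpy, scipy, OpenCV 4.12 (cv2) and the standard library are available. Lean on these libraries where they do the work, as an engineer would, in place of code of your own. Each camera call takes 0.05 s, during which the arm holds its last target. There are 200 camera calls.

## Working session

There is one attempt and no reset: what is moved stays moved. The work goes in short steps, Python scripts to look and compute and a shell command to move; the robot and the scene stay as the last step left them, time stands still between calls to the robot, and variables do not carry over. Pictures are saved under pics/ and viewed, at most 10 in all, crops included, and the job is handed in when it is done.

```bash
mkdir -p pics
cat > h.py <<'E'
import numpy as np, cv2
from cell import readout, vision, sign_off, arm
def grab(n,f=None):
    d=vision.get_image(n)
    if f: cv2.imwrite('pics/'+f,d['pixels'])
    return d
def w(d,u,v,z=None):
    """pixel->world; by depth map or, if z given, on the plane at height z"""
    K=d['camera_matrix'];R=np.array(d['rotation']);p=np.array(d['position'])
    r=np.array([(u-K[0,2])/K[0,0],-(v-K[1,2])/K[1,1],-1.0]);r=R@r
    s=d['z_map'][int(round(v)),int(round(u))] if z is None else (z-p[2])/r[2]
    return p+s*r
E
python3 - <<'E'
from h import *
import pickle
o=readout.observe();print(o)
for n in('scene','side','wrist'):
    d=grab(n,n+'0.png');pickle.dump(d,open(n+'0.pkl','wb'));print(n,d['position'],d['rotation'],d.keys(),d['camera_matrix'])
E
```

```text
{'clock': 0.0, 'joints': array([-0.10255104,  0.43520877,  0.02495075,  1.57406975, -0.01157849,
        1.13401579, -0.07507709]), 'dq': array([-0.00057221, -0.00082436, -0.00021559,  0.00133186, -0.00058518,
       -0.0001354 , -0.0001833 ]), 'joint_efforts': array([ 3.89017032e-04, -6.67853522e+01,  9.84863900e-01, -3.14464223e+01,
       -6.05165795e-02,  4.27553023e-02,  1.12382318e-04]), 'position': array([ 6.24496032e-01, -8.14606774e-05,  2.25964136e-01]), 'ee_rot': array([-2.22081537e+00, -2.22066814e+00,  1.88863860e-03]), 'force': array([-0.8591057, -0.7956831,  0.6282982]), 'ft_torque': array([-0.00455992, -0.02920823, -0.00242626]), 'gripper_force': 0.0, 'width': 0.9959323560678938}
scene [ 1.43480616 -0.04578229  1.05252278] [0.6092661  0.55974411 1.42631133] dict_keys(['pixels', 'z_map', 'camera_matrix', 'position', 'rotation']) [[515.38704972   0.         277.40503001]
 [  0.         515.38704972 209.69158178]
 [  0.           0.           1.        ]]
side [0.40934542 0.93947664 0.79009937] [ 0.08707433 -1.35817476 -2.73565909] dict_keys(['pixels', 'z_map', 'camera_matrix', 'position', 'rotation']) [[460.60503823   0.         278.81846029]
 [  0.         460.60503823 221.05143322]
 [  0.           0.           1.        ]]
wrist [0.62574945 0.06736928 0.38228134] [-0.25401972  0.00197806  0.00071758] dict_keys(['pixels', 'z_map', 'camera_matrix', 'position', 'rotation']) [[289.15647731   0.         278.40226665]
 [  0.         289.15647731 199.64018197]
 [  0.           0.           1.        ]]
```

```bash
sed -i "s/R=np.array(d\['rotation'\])/R=cv2.Rodrigues(np.array(d['rotation']))[0]/" h.py; grep Rodr h.py
```

```text
K=d['camera_matrix'];R=cv2.Rodrigues(np.array(d['rotation']))[0];p=np.array(d['position'])
```

View pics/scene0.png

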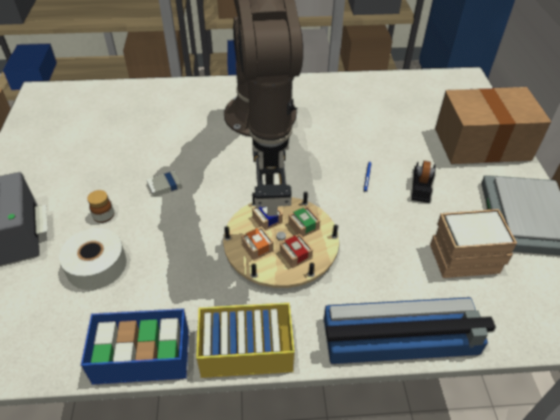

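View pics/side0.png

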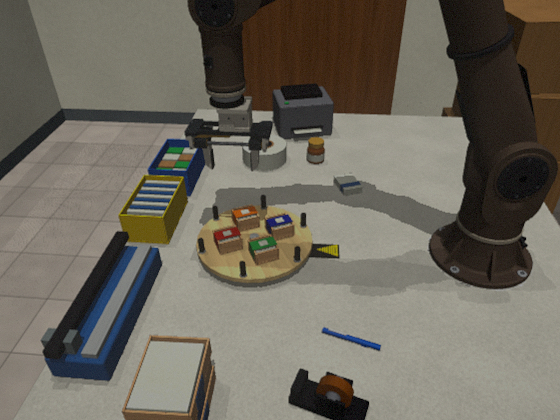

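View pics/wrist0.png

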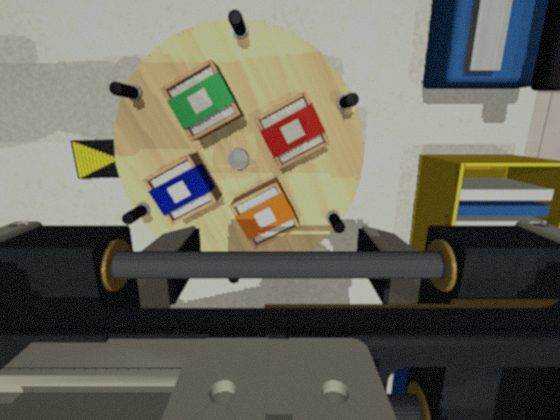

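Wrist view: hub at (238,159), blue label (179,191), arrow left of the deck along (75..115,158), post tops at about (236,16), (115,88), (350,100), (130,216). Blue is about 30° short of the front; scene and side views agree and show free space around the carousel.

Run:
```python
from h import *
import pickle
D={n:pickle.load(open(n+'0.pkl','rb')) for n in('scene','side','wrist')}
np.set_printoptions(precision=4,suppress=True)
d=D['wrist']
for nm,u,v,z in [('hub',238,159,None),('blue',179,191,None),('green',201,100,None),('red',292,131,None),('orange',265,217,None),('arrowtip',114,159,.009),('arrowTL',72,141,.009),('arrowBL',78,178,.009),('post',236,16,.076),('post',115,88,.076),('post',350,100,.076),('post',130,216,.076),('post',337,222,.076)]:
    print(nm,w(d,u,v), w(d,u,v,z) if z else '')
# deck circle fit from deck top points via depth
H,W=d['z_map'].shape;K=d['camera_matrix'];R=cv2.Rodrigues(d['rotation'])[0]
v,u=np.mgrid[0:230,0:420]
r=np.stack([(u-K[0,2])/K[0,0],-(v-K[1,2])/K[1,1],-np.ones_like(u,float)],-1)@R.T
P=d['position']+r*d['z_map'][:230,:420,None]
m=(abs(P[...,2]-.036)<.006).astype(np.uint8)
c=max(cv2.findContours(m,cv2.RETR_EXTERNAL,cv2.CHAIN_APPROX_NONE)[0],key=cv2.contourArea)[:,0]
q=P[c[:,1],c[:,0],:2];q=q[c[:,1]<215]
A=np.c_[2*q,np.ones(len(q))]
for _ in range(5):
    s=np.linalg.lstsq(A,(q**2).sum(1),rcond=None)[0];rad=np.sqrt(s[2]+s[:2]@s[:2]);e=abs(np.hypot(*(q-s[:2]).T)-rad);k=e<.004
    if k.sum()<50:break
    q=q[k];A=A[k]
print('circle',s[:2],rad,len(q))
for z in(.036,.074): print(z,(m>0).sum())
# cross-check with side view
d=D['side']
for nm,u,v,z in [('blue',280,219,None),('green',264,243,None),('red',229,232,None),('orange',245,212,None),('arrowtip',313,250,.009),('arrowbase',338,250,.009),('post f',304,214,.076),('post',297,249,.076),('post',242,264,.076),('post',201,239,.076),('post',215,207,.076),('post',264,197,.076)]:
    print(nm,w(d,u,v), w(d,u,v,z) if z else '')
```

```text
hub [0.5778 0.0284 0.043 ] 
blue [ 0.5159 -0.0033  0.0726] 
green [0.5464 0.0915 0.0722] 
red [0.6392 0.0609 0.0741] 
orange [ 0.6101 -0.033   0.0732] 
arrowtip [0.4116 0.024  0.0062] [0.4132 0.0243 0.009 ]
arrowTL [0.3598 0.0468 0.0043] [0.3631 0.0471 0.009 ]
arrowBL [ 0.3584 -0.0016  0.0032] [ 0.3624 -0.0005  0.009 ]
post [0.585  0.1666 0.0745] [0.5852 0.1661 0.076 ]
post [0.4617 0.1027 0.0746] [0.4624 0.1025 0.076 ]
post [0.6974 0.0914 0.0744] [0.697  0.0913 0.076 ]
post [ 0.4596 -0.0314  0.075 ] [ 0.4602 -0.0311  0.076 ]
post [ 0.691  -0.0386  0.0739] [ 0.6906 -0.0379  0.076 ]
circle [0.5772 0.0359] 0.14215352774126544 177
0.036 30042
0.074 30042
blue [ 0.5126 -0.0054  0.0765] 
green [0.5415 0.0933 0.0759] 
red [0.634  0.0584 0.0758] 
orange [ 0.6082 -0.0308  0.0744] 
arrowtip [0.4238 0.03   0.0082] [0.4238 0.031  0.009 ]
arrowbase [0.3594 0.0239 0.0078] [0.3594 0.0253 0.009 ]
post f [ 0.4523 -0.0342  0.0751] [ 0.4522 -0.033   0.076 ]
post [0.4604 0.1099 0.0771] [0.4605 0.1086 0.076 ]
post [0.5821 0.172  0.0758] [0.5821 0.1721 0.076 ]
post [0.6974 0.0913 0.0757] [0.6973 0.0917 0.076 ]
post [ 0.6911 -0.042   0.0778] [ 0.6918 -0.0444  0.076 ]
post [ 0.567  -0.1046  0.0747] [ 0.5667 -0.1028  0.076 ]
```

Axis ≈ (0.577, 0.030), front direction ≈ 181.3°, blue at ≈ 208.3°, with a post at ≈ 208° too. The deck needs about 27° clockwise. I'll push the front post along +y (tool x) from y ≈ -0.07 with the fingers shut and x ≈ 0.442.

```bash
python3 -m creep '[[-0.3,-0.57,0,0,0],[-0.3,-0.57,0,0,0],[-0.3,-0.57,0,0,0],[-0.3,-0.57,0,0,0],[-0.3,-0.57,0,0,0],[-0.3,-0.57,0,0,0],[-0.1,-0.57,0,0,0],[0,-0.57,0,0,0],[0,0,0,0,0],[0,0,0,0,0]]' 10
```

```text
clock: 1.4
position: [0.4434, -0.0759, 0.2269]
ee_rot: [2.221, 2.221, 0.001]
force: [-0.4, -0.3, 0.7]
width: 0.012
gripper_force: 0.0
```

```bash
python3 -m creep '[[0,0,0.5,0,0],[0,0,0.6,0,0],[0,0,0.6,0,0],[0,0,0.6,0,0],[0,0,0.6,0,0],[0,0,0.6,0,0],[0,0,0.5,0,0],[0,0,0.3,0,0],[0,0,0.2,0,0],[0,0,0,0,0],[0,0,0,0,0]]'
python3 - <<'E'
from h import *
grab('side','side1.png');grab('wrist','wrist1.png')
a=cv2.imread('pics/side1.png')[150:330,150:390];b=cv2.imread('pics/wrist1.png')
cv2.imwrite('pics/c1.png',np.hstack([cv2.resize(a,(400,300)),cv2.resize(b,(400,300))]))
E
```

```text
clock: 2.78
position: [0.443, -0.076, 0.0472]
ee_rot: [2.221, 2.221, 0.001]
force: [-1.2, 0.5, -0.3]
width: 0.008
gripper_force: 0.0
```

View pics/c1.png

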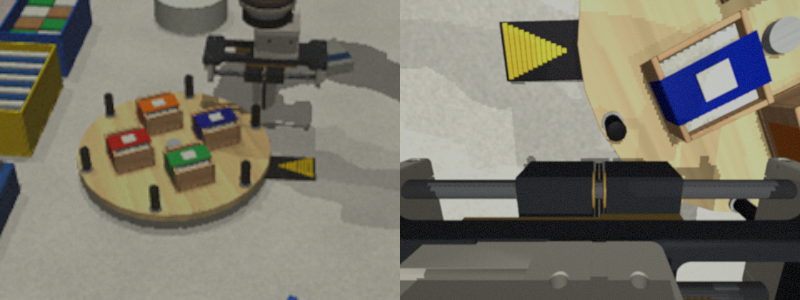

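The fingers stand behind the front post, with nothing touching. Pushing gently now, stopping a bit short.

```bash
python3 -m creep '[[0.1,0,0,0,0],[0.15,0,0,0,0],[0.15,0,0,0,0],[0.12,0,0,0,0],[0.12,0,0,0,0],[0.12,0,0,0,0],[0.12,0,0,0,0],[0.12,0,0,0,0],[0.12,0,0,0,0],[0.12,0,0,0,0],[0.12,0,0,0,0],[0.12,0,0,0,0]]'; python3 -m creep '[[0.12,0,0,0,0],[0.12,0,0,0,0],[0.1,0,0,0,0],[0.06,0,0,0,0],[0.03,0,0,0,0],[0,0,0,0,0],[0,0,0,0,0]]'
python3 - <<'E'
from h import *
import pickle
d=grab('side','side2.png');pickle.dump(d,open('side2.pkl','wb'));e=grab('wrist','wrist2.png');pickle.dump(e,open('wrist2.pkl','wb'))
a=d['pixels'][180:300,180:360]
cv2.imwrite('pics/c2.png',np.hstack([cv2.resize(a,(450,300),interpolation=2),cv2.resize(e['pixels'],(400,300))[:,50:]]))
E
```

```text
clock: 4.38
position: [0.4421, -0.0166, 0.0466]
ee_rot: [-2.221, -2.221, 0.001]
force: [-2.1, -1.0, 0.0]
width: 0.006
gripper_force: 1.0
clock: 5.25
position: [0.4428, 0.0004, 0.0468]
ee_rot: [2.221, 2.221, 0.001]
force: [0.6, 0.2, -0.5]
width: 0.008
gripper_force: 0.0
```

View pics/c2.png

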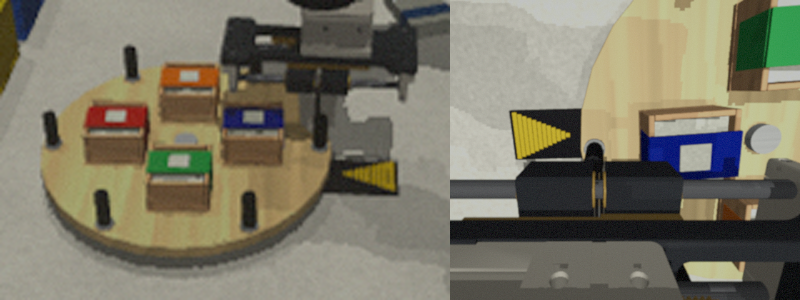

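The deck turned. Side crop: blue label at (254,118). Wrist crop: blue label (695,157), hub (763,137), arrow tip (571,135). Blue is still a few degrees short.

Run:
```python
from h import *
import pickle
np.set_printoptions(precision=4,suppress=True)
s=pickle.load(open('side2.pkl','rb'));e=pickle.load(open('wrist2.pkl','rb'))
S=lambda x,y,z=None:w(s,x/2.5+180,y/2.5+180,z)
W=lambda x,y,z=None:w(e,(x-400)*1.4,y*1.4,z)
print('side blue',S(254,118),'red',S(116,117),'green',S(180,160),'orange',S(189,76),'arrow base',S(396,176,.009),'tip',S(343,173,.009))
print('wrist blue',W(695,157),'hub',W(763,137),'arrow tip',W(571,135,.009),'TL',W(511,110,.009),'BL',W(516,159,.009))
```

```text
side blue [0.5055 0.0246 0.0734] red [0.6447 0.0376 0.0754] green [0.5704 0.0967 0.0734] orange [ 0.5816 -0.0423  0.073 ] arrow base [0.3584 0.0268 0.009 ] tip [0.4131 0.0269 0.009 ]
wrist blue [0.5074 0.0242 0.073 ] hub [0.5748 0.0307 0.0422] arrow tip [0.4169 0.025  0.009 ] TL [0.3618 0.0488 0.009 ] BL [0.3616 0.0006 0.009 ]
```

Blue is about 4 mm short of the front spot (0.507, 0.0285), so I'll push 7 mm more at the rim. Then back off and raise.

```bash
python3 -m creep '[[0.06,0,0,0,0],[0.06,0,0,0,0],[0.05,0,0,0,0],[0.02,0,0,0,0],[0,0,0,0,0],[-0.1,0,0,0,0],[-0.2,0,0,0,0],[-0.3,0,0,0,0],[-0.4,0,0,0,0],[-0.3,0,0,0,0],[0,0,0,0,0],[0,0,-0.3,0,0]]'; python3 -m creep '[[0,0,-0.6,0,0],[0,0,-0.6,0,0],[0,0,-0.6,0,0],[0,0,-0.6,0,0],[0,0,-0.6,0,0],[-0.4,0,-0.5,0,0],[-0.5,0,-0.3,0,0],[-0.3,0,0,0,0],[0,0,0,0,0],[0,0,0,0,0]]';python3 - <<'E'
from h import *
import pickle
d=grab('side');pickle.dump(d,open('side3.pkl','wb'));e=grab('wrist');pickle.dump(e,open('wrist3.pkl','wb'))
a=d['pixels'][180:300,180:360]
cv2.imwrite('pics/c3.png',np.hstack([cv2.resize(a,(450,300),interpolation=2),cv2.resize(e['pixels'],(400,300))[:,50:]]))
E
```

```text
clock: 6.85
position: [0.442, -0.0438, 0.0586]
ee_rot: [-2.221, -2.22, 0.002]
force: [-0.1, 0.7, 0.2]
width: 0.002
gripper_force: 0.0
clock: 8.1
position: [0.4422, -0.0911, 0.2102]
ee_rot: [-2.22, -2.221, 0.001]
force: [0.2, 0.0, 0.3]
width: 0.004
gripper_force: 0.0
```

View pics/c3.png

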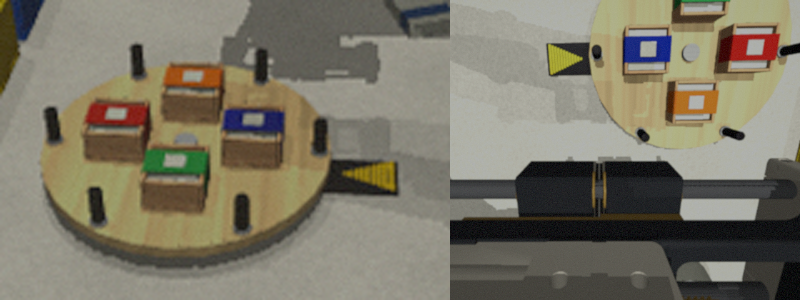

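Side crop: blue label (255,120), red (116,115), and the hand is clear. Wrist crop: blue label (648,48), hub (690,52), red (756,47), arrow at (548–583, 59).

Run:
```python
from h import *
import pickle
np.set_printoptions(precision=4,suppress=True)
s=pickle.load(open('side3.pkl','rb'));e=pickle.load(open('wrist3.pkl','rb'))
S=lambda x,y,z=None:w(s,x/2.5+180,y/2.5+180,z)
W=lambda x,y,z=None:w(e,(x-400)*1.4,y*1.4,z)
print('side blue',S(255,120),'red',S(116,115),'green',S(174,160),'orange',S(193,76))
print('wrist blue',W(648,48),'red',W(756,47),'hub',W(690,52),'orange',W(695,102),'arrow TL',W(547,43,.009),'BL',W(549,75,.009))
```

```text
side blue [0.5039 0.0304 0.0754] red [0.6454 0.0341 0.0753] green [0.5756 0.1003 0.0761] orange [ 0.5772 -0.0421  0.0734]
wrist blue [0.507  0.0283 0.074 ] red [0.6494 0.0301 0.0717] hub [0.5759 0.0289 0.041 ] orange [ 0.5773 -0.041   0.0724] arrow TL [0.3602 0.0471 0.009 ] BL [ 0.3605 -0.0014  0.009 ]
```

```bash
python3 -c "
from cell import sign_off; print(sign_off())"
```

```text
the job is handed in; nothing more can be done
None
```

The blue-banded punnet stands at the front, about 2 mm from the front spot by two camera views; the hand is clear and the job was handed in at about 8 s (no verdict was returned).

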